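# Rake the heaped drying bricks into one even layer

### The arm

A 7-joint arm with a two-finger parallel gripper is mounted at the origin on the work surface; the furniture and walls round the work are solid. World frame = base frame: x ahead of the robot, y to its left, z up, the work surface at z = 0. Lengths are in m, angles in degrees, forces in N, time in s.
With the tool pointing down it reaches from about 0.35 to 0.9 m from the base axis. Payload 8.1 kg.
Tool frame: the origin (TCP) lies between the finger pads; the fingertips stand 22 mm ahead of it and the grasp point (between the pads) lies 3 mm ahead of it; z points along the fingers, y is the line along which they close (so a half turn about z gives the same grasp; the last joint's range is limited). The gripper opens to 92 mm and grips with 3 to 60 N. Pads are 19 mm wide; open, the fingers measure 130 mm over their backs; the gripper's body (75 mm by 190 mm) begins 47 mm behind the grasp point.
Start: joints at [64.538, 24.895, 1.432, 90.138, -0.665, 64.973, -4.303], TCP at [0.209, -0.589, 0.249] pointing down, gripper open.
Joint ranges: [-149.89, 149.89], [-25.12, 119.58], [-72.63, 75.52], [4.76, 147.25], [-75.54, 255.54], [6.69, 114.76], [-157.13, 157.13]. Speed limits (degrees/s): [127.2, 127.2, 172.46, 172.46, 180, 180, 180].

### API

Orientations are given as a 3x3 rotation matrix whose columns are the frame's x, y, z axes.
In Python, from workcell import manip gives the robot as it stands. The module is installed in compiled form; this text tells all that it offers.
- The arm moves only by the tool drive_tool, never from a script. Its argument "series" is text: rows parted by semicolons, each of 5 numbers parted by spaces: the shift along the tool's x, y, z in cm, then the turn about the tool's z in rad, then the gripper's target within -1 to 1 (shut at 1, half-way at 0, fully open at -1). A call has 1 to 5 rows; each row is the pose to reach, as a shift and turn from the pose commanded when the call began, along the tool's axes at that moment; what a row does not reach only later rows make up. A row lasts 1/10 s, in which the tool goes at most 50 mm and 8.59 degrees, less where a joint would pass 70% of its speed; a pose out of reach is approached as far as the arm can. A call with a gripper value outside its range is refused whole. The fingers move at their own pace and stop on an object; "newtons" is the grip in N (left out, the last holds). Time passes only in rows, so rows that repeat a pose let the fingers close. It gives the time, the measured TCP pose, the force, the opening and the grip force at its end, in the units of the state.
- manip.get_obs(): the state, without advancing time (a new reading comes with each control period).
- manip.grab_frame(name): name is "scene" or "top" or "wrist"; returns the picture (420x560x3 uint8, red, green, blue); there is no depth.
- manip.camera_params(name): a dict with "camera_matrix" (3x3 intrinsics, pixels), "extrinsics" (4x4, takes a point from camera to world coordinates). Camera axes: x right, y down, z forward; pixel columns grow to the right and rows downward; lengths in m; the calibration is good to about 2 mm. A picture is of the moment at which its call begins: read the wrist's pose just before it. camera_params takes no time and is no camera call; for the wrist camera it gives the pose at the moment of the call.
- manip.hand_in(): hands the job in; it is judged then, once.
The state is a dict: "clock": time; "q": joint angles; "qd": joint speeds; "effort": joint torques, N m; "position": TCP position; "orientation": TCP orientation; "ft_force": force on the tool from outside, world axes, zero at the start; "moment": the same for the moment, N m; "grip_width": opening from 0.0 (shut) to 1.0 (fully open); "grasp_force": force on a finger pad.
Only numpy, scipy, OpenCV 4.12 (cv2) and the standard library are available. Lean on these libraries where they do the work, as an engineer would, in place of code of your own. Each camera call takes 0.05 s, during which the arm holds its last target. There are 200 camera calls.

### The job

Six drying bricks are heaped two deep in one half of the tray, under the wire rack. Take the rake from its stand and, touching the bricks with nothing but the rake, rake the upper ones off the heap towards the tray's open end until all six lie flat in a single layer inside the tray, three in the half under the rack and three in the open half. Then put the rake back in its stand as it was and let go, and leave the other things on the bench where they are.

Things in the scene. Friction and masses are not known exactly. Their poses are not given: they have to be found in the camera images.
- tray: fixed shallow metal tray, outside 192 (x) x 146 (y) mm; origin on the worktop under its centre, +x to its racked end, -x to its open end, z up. Floor top at z 5 mm; walls 6 mm thick, rims at z 28 mm. Small dark marks on the two long rims show the middle, x = 0: open half x < 0, racked half x > 0
- rack_edge (a point): middle of the edge of the fixed wire rack that faces the tray's open end, at its underside: tray x +36, y 0, z 200 mm; axes as the tray's. Grid of 8 mm bars, 80 mm deep (tray x +36 to +116), 170 mm wide, z 200 to 208 mm, with a railing of bars at z 248 and 292 mm on all four sides. Legs: 8 mm rods at tray x +48 and +104, y +-81 mm, outside the tray; open all round below
- rake: loose small rake, 120 g; origin midway along the tips of its teeth, axes in its parked and working attitude: z up (teeth upright), y along the head. Head 50 (y) x 6 (x) x 34 mm high, five teeth. From its top (x 0, z 30 mm) a straight grey handle of 16 x 16 mm leans 35 degrees from vertical towards -x, up to x -92, z 161 mm; two of its flat sides face +y and -y
- rake_grip (a point): point on the handle's centre line to hold it by, 135 mm up the handle (rake x -77, y 0, z 141 mm); 25 mm of handle lie beyond it; axes as the rake's
- stand: fixed grey rake stand; origin on the worktop below the teeth's seat, axes as the parked rake's. Base 8 mm thick, x -76 to +21, y -32 to +32 mm. The teeth stand on it between two low lips (faces at x -18 and +10 mm, tops z 15 mm); the handle leans on a sloping saddle (about x -52, z 93 mm) between cheeks 28 mm apart. Nothing of it is above z 115 mm
- stand_seat (a point): where the rake's origin is when parked (stand x 0, y 0, z 8 mm), axes as the stand's. The rake lifts straight up out of the stand and goes back straight down
- brick_1: one of six identical pale drying bricks, 60 x 30 x 22 mm (x, y, z), about 60 g; origin at its centre, x along its length, z across its 22 mm thickness. At the start it lies on the tray's floor in the racked half.
- brick_2: one of six identical pale drying bricks, 60 x 30 x 22 mm (x, y, z), about 60 g; origin at its centre, x along its length, z across its 22 mm thickness. At the start it lies on the tray's floor in the racked half.
- brick_3: one of six identical pale drying bricks, 60 x 30 x 22 mm (x, y, z), about 60 g; origin at its centre, x along its length, z across its 22 mm thickness. At the start it lies on the tray's floor in the racked half.
- brick_4: one of six identical pale drying bricks, 60 x 30 x 22 mm (x, y, z), about 60 g; origin at its centre, x along its length, z across its 22 mm thickness. At the start it lies on top of another brick in the racked half, under the rack, its length roughly along the tray's x.
- brick_5: one of six identical pale drying bricks, 60 x 30 x 22 mm (x, y, z), about 60 g; origin at its centre, x along its length, z across its 22 mm thickness. At the start it lies on top of another brick in the racked half, under the rack, its length roughly along the tray's x.
- brick_6: one of six identical pale drying bricks, 60 x 30 x 22 mm (x, y, z), about 60 g; origin at its centre, x along its length, z across its 22 mm thickness. At the start it lies on top of another brick in the racked half, under the rack, its length roughly along the tray's x.
- beaker_a: clear beaker, 60 mm wide, 70 mm high, a bystander; origin under its centre
- marker_a: white marker pen with a dark cap, 132 mm long, a bystander; origin under its centre
- timer: small bench timer, 62 x 68 x 20 mm, a bystander; origin under its centre
Mind the look-alikes: they are no part of the job. What is shaped like the brick_4 but yellow is not meant.

How it is judged (in metres and radians):
On the way, in this order (a step that is already met when the one before it is completed fails the run):
1. the rake is lifted clear of its stand (height (world z) of rake above 0.04 m), for 0.2 s.
2. all six bricks lie flat in one layer in the tray, three in each half (x of brick_1 in the frame of tray between -0.09 and 0.09 m and y of brick_1 in the frame of tray between -0.067 and 0.067 m and z of brick_1 in the frame of tray between 0.01 and 0.021 m and angle between the z axis of each of brick_1, brick_2, brick_3, brick_4, brick_5, brick_6 and the z axis of tray, either way round below 0.12 rad and x of brick_2 in the frame of tray between -0.09 and 0.09 m and y of brick_2 in the frame of tray between -0.067 and 0.067 m and z of brick_2 in the frame of tray between 0.01 and 0.021 m and x of brick_3 in the frame of tray between -0.09 and 0.09 m and y of brick_3 in the frame of tray between -0.067 and 0.067 m and z of brick_3 in the frame of tray between 0.01 and 0.021 m and x of brick_4 in the frame of tray between -0.09 and 0.09 m and y of brick_4 in the frame of tray between -0.067 and 0.067 m and z of brick_4 in the frame of tray between 0.01 and 0.021 m and x of brick_5 in the frame of tray between -0.09 and 0.09 m and y of brick_5 in the frame of tray between -0.067 and 0.067 m and z of brick_5 in the frame of tray between 0.01 and 0.021 m and x of brick_6 in the frame of tray between -0.09 and 0.09 m and y of brick_6 in the frame of tray between -0.067 and 0.067 m and z of brick_6 in the frame of tray between 0.01 and 0.021 m and ((x of each of brick_1, brick_2, brick_3 in the frame of tray below 0 m and x of each of brick_4, brick_5, brick_6 in the frame of tray above 0 m) or (x of each of brick_1, brick_2, brick_4 in the frame of tray below 0 m and x of each of brick_3, brick_5, brick_6 in the frame of tray above 0 m) or (x of each of brick_1, brick_2, brick_5 in the frame of tray below 0 m and x of each of brick_3, brick_4, brick_6 in the frame of tray above 0 m) or (x of each of brick_1, brick_2, brick_6 in the frame of tray below 0 m and x of each of brick_3, brick_4, brick_5 in the frame of tray above 0 m) or (x of each of brick_1, brick_3, brick_4 in the frame of tray below 0 m and x of each of brick_2, brick_5, brick_6 in the frame of tray above 0 m) or (x of each of brick_1, brick_3, brick_5 in the frame of tray below 0 m and x of each of brick_2, brick_4, brick_6 in the frame of tray above 0 m) or (x of each of brick_1, brick_3, brick_6 in the frame of tray below 0 m and x of each of brick_2, brick_4, brick_5 in the frame of tray above 0 m) or (x of each of brick_1, brick_4, brick_5 in the frame of tray below 0 m and x of each of brick_2, brick_3, brick_6 in the frame of tray above 0 m) or (x of each of brick_1, brick_4, brick_6 in the frame of tray below 0 m and x of each of brick_2, brick_3, brick_5 in the frame of tray above 0 m) or (x of each of brick_1, brick_5, brick_6 in the frame of tray below 0 m and x of each of brick_2, brick_3, brick_4 in the frame of tray above 0 m) or (x of each of brick_1, brick_5, brick_6 in the frame of tray above 0 m and x of each of brick_2, brick_3, brick_4 in the frame of tray below 0 m) or (x of each of brick_1, brick_4, brick_6 in the frame of tray above 0 m and x of each of brick_2, brick_3, brick_5 in the frame of tray below 0 m) or (x of each of brick_1, brick_4, brick_5 in the frame of tray above 0 m and x of each of brick_2, brick_3, brick_6 in the frame of tray below 0 m) or (x of each of brick_1, brick_3, brick_6 in the frame of tray above 0 m and x of each of brick_2, brick_4, brick_5 in the frame of tray below 0 m) or (x of each of brick_1, brick_3, brick_5 in the frame of tray above 0 m and x of each of brick_2, brick_4, brick_6 in the frame of tray below 0 m) or (x of each of brick_1, brick_3, brick_4 in the frame of tray above 0 m and x of each of brick_2, brick_5, brick_6 in the frame of tray below 0 m) or (x of each of brick_1, brick_2, brick_6 in the frame of tray above 0 m and x of each of brick_3, brick_4, brick_5 in the frame of tray below 0 m) or (x of each of brick_1, brick_2, brick_5 in the frame of tray above 0 m and x of each of brick_3, brick_4, brick_6 in the frame of tray below 0 m) or (x of each of brick_1, brick_2, brick_4 in the frame of tray above 0 m and x of each of brick_3, brick_5, brick_6 in the frame of tray below 0 m) or (x of each of brick_1, brick_2, brick_3 in the frame of tray above 0 m and x of each of brick_4, brick_5, brick_6 in the frame of tray below 0 m))), for 0.2 s.
At the end, for the whole second after the job is handed in: All six bricks at rest flat on the tray's floor (7 degrees, 5 mm), three centres in each half; rake released, still and upright (10 degrees) in its stand: height within 4 to 6 mm, 12 mm sideways, -16 to +12 mm along x, 14 degrees in yaw; bystanders within 20 mm (all of step 2 and linear speed of each of brick_1, brick_2, brick_3, brick_4, brick_5, brick_6, rake below 0.02 m/s and x of rake in the frame of stand between -0.016 and 0.012 m and y of rake in the frame of stand between -0.012 and 0.012 m and z of rake in the frame of stand between 0.004 and 0.014 m and angle between rake's own z axis and vertical below 0.17 rad and angle between the x axis of rake and the x axis of stand, either way round below 0.25 rad); the robot touches nothing.
It fails at once if the gripper or arm touches a brick (contact force between any of the arm, the fingers and brick_1 above 0.5 N or contact force between any of the arm, the fingers and brick_2 above 0.5 N or contact force between any of the arm, the fingers and brick_3 above 0.5 N or contact force between any of the arm, the fingers and brick_4 above 0.5 N or contact force between any of the arm, the fingers and brick_5 above 0.5 N or contact force between any of the arm, the fingers and brick_6 above 0.5 N).
It fails at once if a bystander is disturbed (moved more than 20 mm) (distance of any of beaker_a, marker_a, timer from where it was at the start of the episode above 0.02 m).
It also fails if it takes over 54 s, if anything falls off the work surface, if the arm or the gripper's body presses on something with over 40 N, if the wrist force passes 120 N, or if a joint passes its speed limit or range.

## Working session

There is one attempt and no reset: what is moved stays moved. The work goes in short steps, Python scripts to look and compute and a tool call to move; the robot and the scene stay as the last step left them, time stands still between calls to the robot, and variables do not carry over. Pictures are saved under pics/ and viewed, at most 10 in all, crops included, and the job is handed in when it is done.

Besides the shell and the picture viewer there is one more tool, called as name(argument=value, ...) on one line, values as JSON. drive_tool: Moves the arm, as the interface text tells. Its arguments: {"type":"object","properties":{"series":{"type":"string"},"newtons":{"type":"number"}},"required":["series"]}

```bash
mkdir -p pics
cat > h.py <<'E'
import numpy as np, cv2
from workcell import manip
def grab(n,f):
    im=manip.grab_frame(n); cv2.imwrite(f,im[:,:,::-1]); return im
def ray(n,uv):
    p=manip.camera_params(n);K=np.array(p["camera_matrix"]);T=np.array(p["extrinsics"])
    d=T[:3,:3]@np.linalg.inv(K)@np.array([uv[0],uv[1],1.]);return T[:3,3],d
def onz(n,uv,z):
    o,d=ray(n,uv);return o+d*(z-o[2])/d[2]
def proj(n,P):
    p=manip.camera_params(n);K=np.array(p["camera_matrix"]);T=np.array(p["extrinsics"])
    c=T[:3,:3].T@(np.array(P)-T[:3,3]);u=K@c;return u[:2]/u[2]
def tri(n1,uv1,n2,uv2):
    o1,d1=ray(n1,uv1);o2,d2=ray(n2,uv2);A=np.c_[d1,-d2];s=np.linalg.lstsq(A,o2-o1,rcond=None)[0]
    a,b=o1+s[0]*d1,o2+s[1]*d2;return (a+b)/2,np.linalg.norm(a-b)
E
python3 - <<'E'
from h import *
np.set_printoptions(precision=4,suppress=True)
a=grab("scene","pics/s0.png");b=grab("top","pics/t0.png")
for n in("scene","top"):
    p=manip.camera_params(n);print(np.array(p["camera_matrix"]),np.array(p["extrinsics"]))
s=manip.get_obs();print(s["clock"],s["position"],s["orientation"],s["ft_force"],s["grip_width"])
E
```

```text
[[461.396    0.     263.8832]
 [  0.     461.396  205.3997]
 [  0.       0.       1.    ]] [[-0.6992 -0.5476  0.4596 -0.0366]
 [-0.7148  0.5229 -0.4644  0.4703]
 [ 0.014  -0.6532 -0.757   0.964 ]
 [ 0.      0.      0.      1.    ]]
[[515.6154   0.     290.4819]
 [  0.     515.6154 211.4926]
 [  0.       0.       1.    ]] [[ 0.0275 -0.9897  0.1406  0.2722]
 [-0.9996 -0.0278  0.0001 -0.0265]
 [ 0.0038 -0.1406 -0.9901  1.3979]
 [ 0.      0.      0.      1.    ]]
0.1 [ 0.2093 -0.5884  0.248 ] [[ 0.9422  0.3351 -0.0006]
 [ 0.3351 -0.9422  0.0013]
 [-0.0001 -0.0015 -1.    ]] [ 0.4319 -0.032  -0.2694] 0.9999894761267538
```

View pics/s0.png

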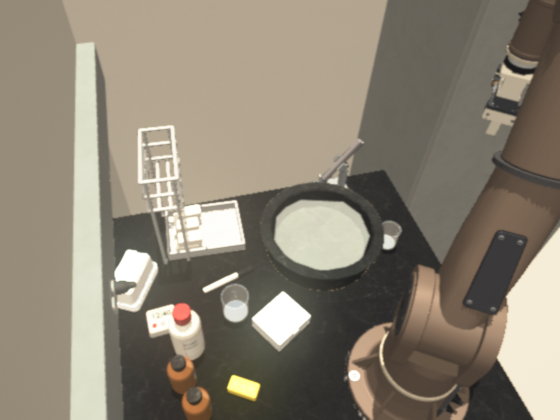

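View pics/t0.png

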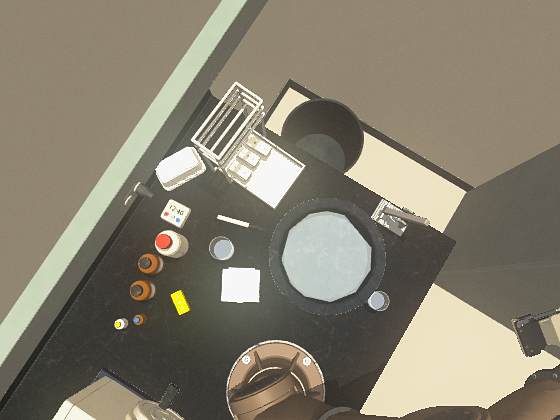

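The top view shows the rack at (228,125), the tray at (265,170) with bricks at (245,160), the sink at (325,255), a grey thing at (400,215), and a yellow brick decoy at (180,302). I'll check crops of the rake candidate and the heap.

Run:
```python
import cv2,numpy as np
t=cv2.imread("pics/t0.png");s=cv2.imread("pics/s0.png")
c=lambda im,x,y,w,h:cv2.resize(im[y:y+h,x:x+w],(400,300),interpolation=cv2.INTER_CUBIC)
cv2.imwrite("pics/c0.png",np.vstack([np.hstack([c(t,190,80,120,135)if 0 else c(t,185,75,160,120),c(t,360,185,80,60)]),np.hstack([c(s,130,180,120,90),c(s,300,130,80,60)])]))
```

```text
(no output)
```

View pics/c0.png

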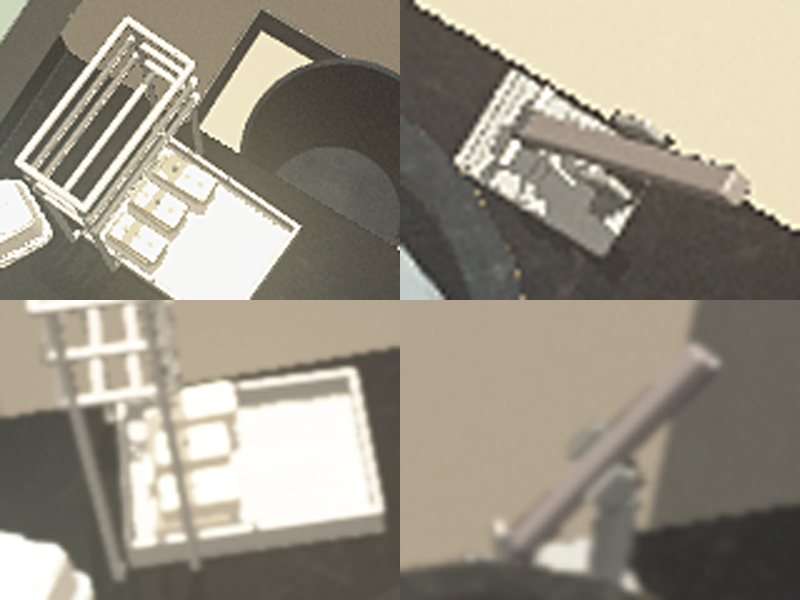

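The rake stands at top (400,215): handle end at (427,223), teeth at about (386,211). Scene view: handle end at (361,142), bottom at (321,179). The tray needs more detail.

Run:
```python
from h import *
np.set_printoptions(precision=4,suppress=True)
e=tri("top",(427.5,222.5),"scene",(361,142));print("handle end",e)
print("handle bottom", tri("top",(386,211),"scene",(321,179)))
for p in [(382,199),(371,217),(401,236),(411,221)]: print("stand",onz("top",p,.008))
t=cv2.imread("pics/t0.png")
cv2.imwrite("pics/c1.png",cv2.resize(t[125:215,195:315],(800,600),interpolation=cv2.INTER_CUBIC))
```

```text
handle end (array([ 0.4302, -0.3574,  0.1635]), np.float64(0.0006602529697703289))
handle bottom (array([ 0.4762, -0.2767,  0.0468]), np.float64(0.008930417873682681))
stand [ 0.5111 -0.2754  0.008 ]
stand [ 0.4606 -0.2456  0.008 ]
stand [ 0.411  -0.3271  0.008 ]
stand [ 0.4527 -0.3544  0.008 ]
```

View pics/c1.png

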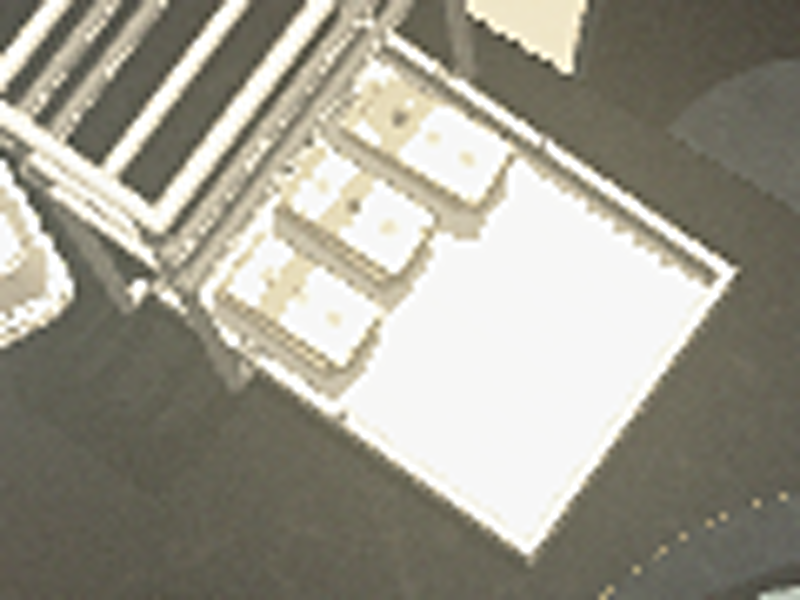

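The top crop shows tray marks at crop (543,145) and (342,412), and open corners at (733,270) and (528,555). The three upper bricks' front corners are (510,155)/(470,205), (437,215)/(388,280) and (382,310)/(340,370). Their far ends lie near the racked wall.

Run:
```python
from h import *
np.set_printoptions(precision=4,suppress=True)
f=lambda x,y,z:onz("top",(195+x/6.667-.42,125+y/6.667-.42),z)[:2]
c=[f(733,270,.028),f(528,555,.028)];m=[f(543,145,.028),f(342,412,.028)]
print(c,np.linalg.norm(c[0]-c[1]),m,np.linalg.norm(m[0]-m[1]))
M=(m[0]+m[1])/2;C=(c[0]+c[1])/2;d=M-C;print("len",np.linalg.norm(d))
y=m[1]-m[0];a=np.degrees(np.arctan2(d[1],d[0]));print("x ang from axis",a,"from marks",np.degrees(np.arctan2(y[1],y[0]))-90)
y2=c[1]-c[0];print("corner ang",np.degrees(np.arctan2(y2[1],y2[0]))-90)
a=np.radians(a);R=np.array([[np.cos(a),-np.sin(a)],[np.sin(a),np.cos(a)]]);print("M",M)
for n,ps in dict(A=[(512,155),(470,208),(340,128),(385,68)],B=[(440,213),(388,285),(275,210),(325,150)],C=[(384,310),(338,374),(213,290),(265,235)]).items():
    print(n,[1000*R.T@(f(*p,.049)-M) for p in ps])
s=manip.get_obs();R0=np.array(s["orientation"])
# view point above grip
print(np.degrees(np.arctan2(R0[1,0],R0[0,0])), manip.camera_params("wrist")["extrinsics"],manip.camera_params("wrist")["camera_matrix"])
```

```text
[array([ 0.5952, -0.0609]), array([0.4754, 0.0188])] 0.14391939145707144 [array([0.6454, 0.0181]), array([0.5319, 0.096 ])] 0.13768773712534912
len 0.09459500405485752
x ang from axis 55.698838904179226 from marks 55.5455984877168
corner ang 56.33571704358144
M [0.5886 0.0571]
A [array([  3.7049, -53.813 ]), array([  4.4446, -26.1947]), array([ 66.536 , -22.1094]), array([ 66.6907, -52.8702])]
B [array([ 12.9949, -17.4491]), array([12.326 , 18.6441]), array([67.4657, 20.5009]), array([ 65.9899, -11.2251])]
C [array([ 7.5357, 27.8212]), array([ 6.8863, 59.6083]), array([67.9073, 61.4519]), array([64.5546, 31.1182])]
19.579624957039087 [[ 0.3358 -0.8967 -0.2883  0.2867]
 [-0.9419 -0.3202 -0.1009 -0.5607]
 [-0.0018  0.3055 -0.9522  0.3834]
 [ 0.      0.      0.      1.    ]] [[327.9253   0.     270.8422]
 [  0.     327.9253 208.6248]
 [  0.       0.       1.    ]]
```

Tray: middle at (0.589, 0.057), +x at about 56°. Marks are 138 mm apart (expected about 140) and the half length is 94.6 mm (expected 96). The upper bricks sit at y ≈ -39, +3 and +45, with far ends at x ≈ 67.

Look-alikes for the bricks are the yellow brick at top (180,302) and the white blocks at (240,285) and (180,168), all ignored. The rake's grey handle at top (427,223) could only be confused with the tap at (130,190). Its leaning shape and stand match the description.

Next I hover over the rake for a close look.

```bash
cat >> h.py <<'E'
def plan(x,y,z,yaw):
    s=manip.get_obs();R=np.array(s["orientation"]);p=np.array(s["position"])
    d=R.T@(np.array([x,y,z])-p)*100
    cur=np.degrees(np.arctan2(R[1,0],R[0,0]));t=-np.radians((yaw-cur+180)%360-180)
    print("clock",s["clock"],"pos",np.round(p,4),"yaw",round(cur,2),"shift cm",np.round(d,2),"turn",round(t,4),"q",np.round(s["q"],1),"F",np.round(s["ft_force"],1))
E
python3 -c "
from h import *
plan(.435,-.345,.30,56)"
```

```text
clock 0.1 pos [ 0.2093 -0.5884  0.248 ] yaw 19.58 shift cm [ 29.42 -15.38  -5.18] turn -0.6357 q [64.5 24.9  1.4 90.2 -0.7 65.  -4.3] F [ 0.4 -0.  -0.3]
```

drive_tool(series="4 -2.2 -1.5 -0.1 -1; 9 -4.7 -3 -0.22 -1; 13.4 -7 -4.5 -0.34 -1; 17.8 -9.3 -5.2 -0.46 -1; 22.2 -11.6 -5.2 -0.58 -1")

```text
clock: 0.6
position: [0.3746, -0.4108, 0.3015]
orientation: [[0.601, 0.799, 0.001], [0.799, -0.601, -0.001], [-0.0, 0.002, -1.0]]
ft_force: [0.8, -0.3, 0.1]
grip_width: 0.999
grasp_force: 0.0
```

```bash
python3 -c "
from h import *
plan(.435,-.345,.30,56)"
```

```text
clock 0.6 pos [ 0.3746 -0.4108  0.3015] yaw 53.06 shift cm [8.89 0.88 0.15] turn -0.0513 q [ 50.1  16.8 -10.3  94.8   3.2  68.6   2. ] F [ 0.8 -0.3  0.1]
```

drive_tool(series="4.5 0.5 0.1 -0.05 -1; 8.9 0.9 0.2 -0.05 -1; 8.9 0.9 0.2 -0.05 -1; 8.9 0.9 0.2 -0.05 -1")

```text
clock: 1.0
position: [0.4348, -0.3456, 0.2981]
orientation: [[0.562, 0.827, -0.001], [0.827, -0.562, 0.0], [-0.0, -0.001, -1.0]]
ft_force: [-0.3, -0.1, 0.6]
grip_width: 0.999
grasp_force: 0.0
```

```bash
python3 -c "
from h import *
plan(.435,-.345,.30,56)
im=grab('wrist','pics/w1.png')
np.save('w1T.npy',manip.camera_params('wrist')['extrinsics'])
cv2.imwrite('pics/w1b.png',cv2.resize(cv2.imread('pics/w1.png'),(800,600)))
"
```

```text
clock 1.0 pos [ 0.4348 -0.3456  0.2981] yaw 55.82 shift cm [ 0.06 -0.02 -0.19] turn -0.0031 q [ 43.   17.2 -13.1  94.9   4.1  68.5  -5.3] F [-0.3 -0.1  0.6]
```

View pics/w1b.png

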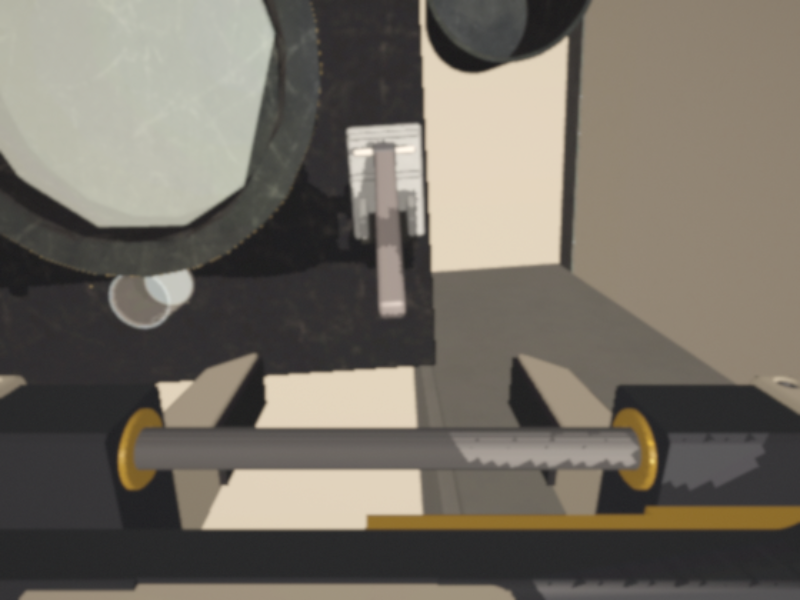

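The wrist view shows the handle end at (392,310), the base corners at (347,128), (421,123) and (425,235), and the head's top from (354,152) to (414,149), all in the 800x600 copy.

Run:
```python
from h import *
np.set_printoptions(precision=4,suppress=True)
f=lambda x,y,z:onz("wrist",(x*.7-.15,y*.7-.15),z)[:2]
E_=f(392,310,.169);print("end",E_)
h=[f(354,152,.042),f(414,149,.042)];H=(h[0]+h[1])/2;y=h[0]-h[1];print("head",H,np.linalg.norm(y),np.degrees(np.arctan2(y[1],y[0]))-90)
d=H-E_;print("handle",np.linalg.norm(d),np.degrees(np.arctan2(d[1],d[0])))
b=[f(347,128,.008),f(421,123,.008),f(425,235,.008)];print(b,np.linalg.norm(b[0]-b[1]),np.linalg.norm(b[1]-b[2]))
y=b[0]-b[1];x=b[1]-b[2];print(np.degrees(np.arctan2(y[1],y[0]))-90,np.degrees(np.arctan2(x[1],x[0])))
for i in (375.5,): print("mid handle dir", f(392,310,.169)-f(384,160,.05))
```

```text
end [ 0.4301 -0.3559]
head [ 0.4763 -0.2781] 0.0478777277344878 58.44161603135075
handle 0.09045343299260987 59.288465799623225
[array([ 0.4602, -0.2452]), array([ 0.5146, -0.2775]), array([ 0.4653, -0.36  ])] 0.0632517902289544 0.0961729361724864
59.3374250440489 59.1550504647895
mid handle dir [-0.0423 -0.0719]
```

```bash
python3 -c "
from h import *
plan(.4337,-.3496,.160,59.2)"
```

```text
clock 1.05 pos [ 0.4338 -0.3469  0.2981] yaw 55.67 shift cm [-0.22  0.15 13.81] turn -0.0616 q [ 43.1  17.2 -13.   94.9   4.1  68.5  -5.2] F [-2.  -0.5 -1.5]
```

drive_tool(series="-0.2 0.2 4.5 -0.06 -1; -0.2 0.2 8.5 -0.06 -1; -0.2 0.2 8.5 -0.06 -1; -0.2 0.2 8.5 -0.06 -1")

```text
clock: 1.45
position: [0.4339, -0.3504, 0.2139]
orientation: [[0.515, 0.857, -0.001], [0.857, -0.515, 0.0], [-0.0, -0.001, -1.0]]
ft_force: [0.1, -0.7, 0.6]
grip_width: 1.002
grasp_force: 0.0
```

```bash
python3 -c "
from h import *
plan(.4337,-.3496,.160,59.2)"
```

```text
clock 1.45 pos [ 0.4339 -0.3504  0.2139] yaw 58.98 shift cm [ 0.06 -0.05  5.39] turn -0.0038 q [ 43.5  21.4 -13.4 101.3   5.8  58.   -3.1] F [ 0.1 -0.7  0.6]
```

drive_tool(series="0 0 3 0 -1; 0 0 5.4 0 -1; 0 0 5.4 0 -1; 0 0 5.4 0 -0.4; 0 0 5.4 0 0.2", newtons=30)

```text
clock: 1.95
position: [0.4361, -0.3503, 0.1619]
orientation: [[0.514, 0.858, 0.003], [0.858, -0.514, -0.002], [-0.0, 0.004, -1.0]]
ft_force: [0.9, 0.2, 1.6]
grip_width: 0.875
grasp_force: 0.0
```

drive_tool(series="0 0 0 0 1; 0 0 0 0 1; 0 0 0 0 1; 0 0 0 0 1; 0 0 0 0 1", newtons=30)

```text
clock: 2.45
position: [0.4349, -0.3493, 0.1595]
orientation: [[0.513, 0.858, -0.0], [0.858, -0.513, 0.0], [-0.0, -0.0, -1.0]]
ft_force: [-0.2, 0.3, 0.3]
grip_width: 0.444
grasp_force: 0.0
```

```bash
python3 -c "
from h import *
plan(.4337,-.3496,.160,59.2)"
```

```text
clock 2.45 pos [ 0.4349 -0.3493  0.1595] yaw 59.11 shift cm [-0.09 -0.09 -0.05] turn -0.0015 q [ 43.   24.8 -13.1 105.    7.   51.1  -4.3] F [-0.2  0.3  0.3]
```

drive_tool(series="0 0 0 0 1; 0 0 0 0 1; 0 0 0 0 1; 0 0 0 0 1; 0 0 0 0 1")

```text
clock: 2.95
position: [0.435, -0.3494, 0.1595]
orientation: [[0.513, 0.858, 0.0], [0.858, -0.513, -0.0], [-0.0, 0.0, -1.0]]
ft_force: [0.3, -0.2, -0.1]
grip_width: 0.169
grasp_force: 30.0
```

drive_tool(series="0 0 0 0 1; 0 0 -1 0 1; 0 0 -3 0 1; 0 0 -3 0 1")

```text
clock: 3.35
position: [0.4362, -0.3501, 0.1922]
orientation: [[0.513, 0.858, 0.003], [0.858, -0.513, -0.002], [-0.0, 0.004, -1.0]]
ft_force: [1.3, -0.1, -1.0]
grip_width: 0.171
grasp_force: 30.0
```

The handle is gripped (0.17 × 92 mm ≈ 16 mm). I carry it high towards the tray.

```bash
cat >> h.py <<'E'
M=np.array([.5886,.0571]);A=np.radians(55.8);RT=np.array([[np.cos(A),-np.sin(A)],[np.sin(A),np.cos(A)]])
def head(hx,hy,tz):  # mm in tray frame, rake tips
    p=M+RT@np.array([hx-82.4,hy-1])/1000; plan(p[0],p[1],tz/1000+.1515,55.8)
def where():
    s=manip.get_obs();p=np.array(s["position"]);print("head now",np.round(RT.T@(p[:2]-M)*1000+[82.4,1],1),round(p[2]*1000-151.5,1),"t",s["clock"],"F",np.round(s["ft_force"],1),"g",s["grip_width"])
E
python3 -c "
from h import *
head(10,-43,130)"
```

```text
clock 3.35 pos [ 0.4362 -0.3501  0.1922] yaw 59.11 shift cm [35.28 -3.82 -8.96] turn 0.0578 q [ 43.2  22.7 -13.4 102.9   6.3  54.9  -3.6] F [ 1.3 -0.1 -1. ]
```

drive_tool(series="0 0 -4 0 1; 0 0 -8.5 0 1; 3 -0.3 -9 0.02 1; 7 -0.8 -9 0.04 1; 11 -1.2 -9 0.058 1")

```text
clock: 3.85
position: [0.4812, -0.2481, 0.2799]
orientation: [[0.564, 0.826, 0.001], [0.826, -0.564, -0.001], [-0.0, 0.001, -1.0]]
ft_force: [0.8, 0.0, -0.2]
grip_width: 0.174
grasp_force: 30.0
```

drive_tool(series="4 -0.2 0 0 1; 8 -0.5 0 0 1; 12 -0.8 0 0 1; 16 -1.1 0 0 1; 20 -1.4 0 0 1")

```text
clock: 4.35
position: [0.5824, -0.0741, 0.2793]
orientation: [[0.562, 0.827, -0.0], [0.827, -0.562, -0.0], [-0.0, -0.0, -1.0]]
ft_force: [0.2, 0.5, -1.3]
grip_width: 0.172
grasp_force: 30.0
```

```bash
python3 -c "
from h import *
where();head(10,-43,75)"
```

```text
head now [-29.7 -67.6] 127.8 t 4.35 F [ 0.2  0.5 -1.3] g 0.17167867422038258
clock 4.35 pos [ 0.5824 -0.0741  0.2793] yaw 55.78 shift cm [ 3.97 -2.46  5.27] turn -0.0004 q [ 16.3  21.6 -19.8  91.8   7.8  67.9 -39.3] F [ 0.2  0.5 -1.3]
```

drive_tool(series="1 -2.5 0 0 1; 4 -2.5 2.5 0 1; 4 -2.5 5.3 0 1; 4 -2.5 5.3 0 1")

```text
clock: 4.75
position: [0.5815, -0.0278, 0.2228]
orientation: [[0.561, 0.828, -0.007], [0.828, -0.561, -0.0], [-0.004, -0.006, -1.0]]
ft_force: [-0.6, -1.3, -1.7]
grip_width: 0.171
grasp_force: 30.0
```

```bash
python3 -c "
from h import *
where()
grab('wrist','pics/w2.png');grab('scene','pics/s2.png')
w=cv2.imread('pics/w2.png');s=cv2.imread('pics/s2.png')
cv2.imwrite('pics/c2.png',np.vstack([cv2.resize(w,(800,600))[:300],np.hstack([cv2.resize(w[:210,140:420],(400,300)),cv2.resize(s[90:270,100:340],(400,300),interpolation=cv2.INTER_CUBIC)])]))
"
```

```text
head now [  8.2 -40.8] 71.3 t 4.75 F [-0.6 -1.3 -1.7] g 0.17141939741005952
```

View pics/c2.png

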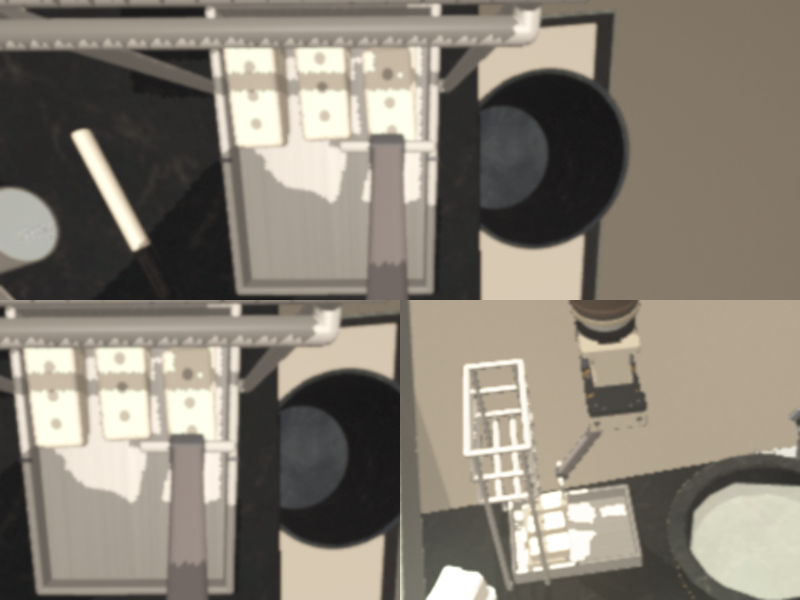

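The wrist view shows the head at (342..434,147) just in front of brick A. Brick front ends are at (257,145), (325,139) and (388,~137), marks at (227,160) and (433,148), and open rim corners at (237,290) and (433,293).

Run:
```python
from h import *
np.set_printoptions(precision=1,suppress=True)
f=lambda x,y,z:1000*RT.T@(onz("wrist",(x*.7-.15,y*.7-.15),z/1000)[:2]-M)
print("marks",f(227,160,28),f(433,148,28),"corners",f(237,292,28),f(433,295,28))
print("A",f(365,137,49),f(412,137,49),"A back",f(360,48,49),f(409,48,49));print("B",f(302,140,49),f(350,137,49),f(296,48,49),f(345,48,49))
print("C",f(234,147,49),f(284,142,49),f(224,48,49));print("head",f(342,146,105),f(434,147,105))
where();head(60,-43,66);head(79,-43,66)
```

```text
marks [ 0.5 66.6] [  8.3 -74. ] corners [-93.9  69. ] [-96.2 -77.2]
A [ 15. -29.] [ 15.  -58.7] A back [ 65.4 -26.7] [ 65.3 -56.1]
B [13.2 10.9] [ 15.  -19.5] [65.4 11.6] [ 65.4 -17.8]
C [ 9.  54.4] [12.  22.4] [65.4 54.7]
head [  9.4 -19.6] [  8.9 -67.5]
head now [  8.2 -43.1] 75.0 t 4.85 F [-0.1 -0.4 -0.8] g 0.17427312305673445
clock 4.85 pos [ 0.6 -0.   0.2] yaw 55.76 shift cm [ 5.2 -0.   0.9] turn -0.0008 q [ 12.3  23.9 -20.4  96.3   9.3  61.5 -45.2] F [-0.1 -0.4 -0.8]
clock 4.85 pos [ 0.6 -0.   0.2] yaw 55.76 shift cm [ 7.1 -0.   0.9] turn -0.0008 q [ 12.3  23.9 -20.4  96.3   9.3  61.5 -45.2] F [-0.1 -0.4 -0.8]
```

drive_tool(series="3 0.4 0.8 0 1; 5.5 0.4 0.8 0 1; 6.5 0.4 0.8 0 1; 7 0.4 0.8 0 1; 7 0.4 0.8 0 1")

```text
clock: 5.35
position: [0.6266, 0.0267, 0.2192]
orientation: [[0.563, 0.827, 0.001], [0.827, -0.563, -0.0], [0.0, 0.001, -1.0]]
ft_force: [-0.3, 0.4, -1.2]
grip_width: 0.173
grasp_force: 30.0
```

```bash
python3 -c "
from h import *
where();head(78,-47,34);head(-15,-47,34)"
```

```text
head now [ 78.7 -47.5] 67.7 t 5.35 F [-0.3  0.4 -1.2] g 0.17270387701330656
clock 5.35 pos [0.6266 0.0267 0.2192] yaw 55.77 shift cm [-0.07 -0.05  3.37] turn -0.0006 q [  6.3  28.1 -20.3  90.7  10.6  63.1 -50.8] F [-0.3  0.4 -1.2]
clock 5.35 pos [0.6266 0.0267 0.2192] yaw 55.77 shift cm [-9.37 -0.05  3.37] turn -0.0006 q [  6.3  28.1 -20.3  90.7  10.6  63.1 -50.8] F [-0.3  0.4 -1.2]
```

drive_tool(series="0 0 1.5 0 1; 0 0 2.7 0 1; 0 0 3.4 0 1; 0 0 3.4 0 1")

```text
clock: 5.75
position: [0.6255, 0.0264, 0.1833]
orientation: [[0.563, 0.827, -0.002], [0.827, -0.563, -0.001], [-0.002, -0.002, -1.0]]
ft_force: [-1.2, -0.1, -0.6]
grip_width: 0.171
grasp_force: 30.0
```

```bash
python3 -c "
from h import *
where()"
```

```text
head now [ 77.7 -46.8] 31.8 t 5.75 F [-1.2 -0.1 -0.6] g 0.17135738332129732
```

drive_tool(series="-1 0 0 0 1; -2.2 0 0 0 1; -3.4 0 0 0 1; -4.6 0 0 0 1; -5.8 0 0 0 1")

```text
clock: 6.25
position: [0.5931, -0.022, 0.1848]
orientation: [[0.563, 0.827, 0.0], [0.827, -0.563, -0.0], [-0.0, 0.0, -1.0]]
ft_force: [0.1, -1.0, -2.1]
grip_width: 0.173
grasp_force: 30.0
```

drive_tool(series="-1 0 0 0 1; -2 0 0 0 1; -3 0 0 0 1; -3.5 0 0 0 1; -3.5 0 0 0 1")

```text
clock: 6.75
position: [0.5738, -0.0506, 0.1845]
orientation: [[0.563, 0.826, -0.0], [0.826, -0.563, -0.0], [-0.0, 0.0, -1.0]]
ft_force: [-0.8, 0.6, -1.1]
grip_width: 0.17
grasp_force: 30.0
```

```bash
python3 -c "
from h import *
where()
grab('wrist','pics/w3.png');grab('scene','pics/s3.png')
w=cv2.imread('pics/w3.png');s=cv2.imread('pics/s3.png')
cv2.imwrite('pics/c3.png',np.hstack([cv2.resize(w[:250,100:350],(400,400)),cv2.resize(s[180:270,140:260],(400,400),interpolation=cv2.INTER_CUBIC)]))
"
```

```text
head now [-15.  -47.3] 33.0 t 6.75 F [-0.8  0.6 -1.1] g 0.16998338037757002
```

View pics/c3.png

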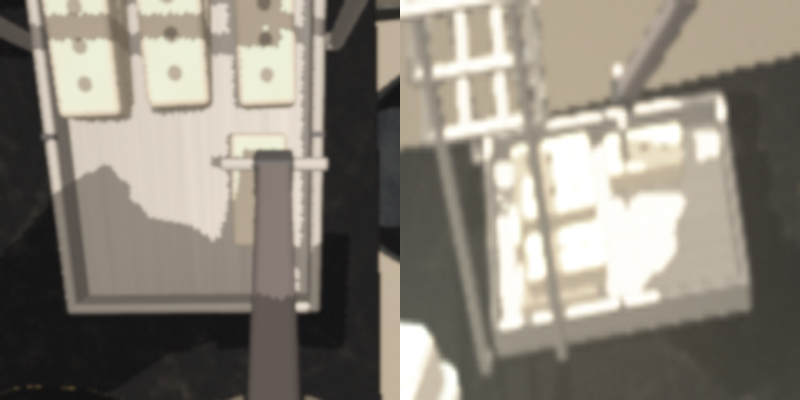

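Brick A lies flat in the open half (rear end at crop (260,133), level with the mark). Next is brick C.

```bash
python3 -c "
from h import *
where();head(78,42,66)"
```

```text
head now [-13.7 -47. ] 33.0 t 6.85 F [ 0.5  0.6 -1.4] g 0.17312331619874924
clock 6.85 pos [ 0.5743 -0.0493  0.1845] yaw 55.8 shift cm [ 9.17 -8.9  -3.29] turn 0.0 q [ 14.2  25.5 -20.2 100.4  10.3  55.9 -44.2] F [ 0.5  0.6 -1.4]
```

drive_tool(series="0 0 -3.5 0 1; 0 -3 -3.5 0 1; 0 -6.5 -3.5 0 1; 3 -8.9 -3.5 0 1; 6 -8.9 -3.5 0 1")

```text
clock: 7.35
position: [0.5321, 0.0529, 0.2201]
orientation: [[0.56, 0.828, -0.001], [0.828, -0.56, 0.0], [-0.0, -0.001, -1.0]]
ft_force: [1.1, -0.9, -0.6]
grip_width: 0.171
grasp_force: 30.0
```

drive_tool(series="2 0 0 0 1; 3.2 0 0 0 1; 3.2 0 0 0 1; 3.2 0 0 0 1")

```text
clock: 7.75
position: [0.5519, 0.0758, 0.2191]
orientation: [[0.562, 0.827, -0.001], [0.827, -0.562, -0.001], [-0.001, -0.0, -1.0]]
ft_force: [-0.0, -0.7, -1.2]
grip_width: 0.173
grasp_force: 30.0
```

```bash
python3 -c "
from h import *
where();head(78,42,34)"
```

```text
head now [77.2 41.9] 67.6 t 7.75 F [-0.  -0.7 -1.2] g 0.17252707532809192
clock 7.75 pos [0.5519 0.0758 0.2191] yaw 55.78 shift cm [ 0.08 -0.01  3.36] turn -0.0003 q [  3.9  22.2 -23.1 100.5  10.   59.4 -57. ] F [-0.  -0.7 -1.2]
```

drive_tool(series="0.1 0 1.5 0 1; 0.1 0 2.7 0 1; 0.1 0 3.4 0 1; 0.1 0 3.4 0 1")

```text
clock: 8.15
position: [0.5519, 0.0764, 0.1843]
orientation: [[0.563, 0.827, -0.002], [0.827, -0.563, -0.001], [-0.002, -0.002, -1.0]]
ft_force: [0.5, -0.5, -1.3]
grip_width: 0.176
grasp_force: 30.0
```

```bash
python3 -c "
from h import *
where()"
```

```text
head now [77.7 42.2] 32.8 t 8.15 F [ 0.5 -0.5 -1.3] g 0.1756550707942197
```

drive_tool(series="-1 0 0 0 1; -2.2 0 0 0 1; -3.4 0 0 0 1; -4.6 0 0 0 1; -5.8 0 0 0 1")

```text
clock: 8.65
position: [0.5195, 0.0281, 0.1857]
orientation: [[0.563, 0.827, 0.0], [0.827, -0.563, -0.0], [-0.0, 0.0, -1.0]]
ft_force: [0.5, 1.1, -0.6]
grip_width: 0.174
grasp_force: 30.0
```

drive_tool(series="-1 0 0 0 1; -2 0 0 0 1; -3 0 0 0 1; -3.5 0 0 0 1; -3.5 0 -3.5 0 1")

```text
clock: 9.15
position: [0.4975, -0.0011, 0.2173]
orientation: [[0.563, 0.826, -0.008], [0.826, -0.563, -0.001], [-0.005, -0.006, -1.0]]
ft_force: [0.1, -0.3, -1.3]
grip_width: 0.171
grasp_force: 30.0
```

```bash
python3 -c "
from h import *
where();head(60,-4,66)
grab('wrist','pics/w4.png');grab('scene','pics/s4.png');grab('top','pics/t4.png')
w=cv2.imread('pics/w4.png');s=cv2.imread('pics/s4.png')
cv2.imwrite('pics/c4.png',np.hstack([cv2.resize(w[:250,150:400],(400,400)),cv2.resize(s[180:270,140:260],(400,400),interpolation=cv2.INTER_CUBIC)]))
"
```

```text
head now [-16.9  43.7] 65.8 t 9.15 F [ 0.1 -0.3 -1.3] g 0.17096156205780821
clock 9.15 pos [ 0.4975 -0.0011  0.2173] yaw 55.74 shift cm [ 7.7   4.76 -0.09] turn -0.0011 q [ 12.5  17.1 -23.1 108.1   7.9  56.7 -48.4] F [ 0.1 -0.3 -1.3]
```

View pics/c4.png

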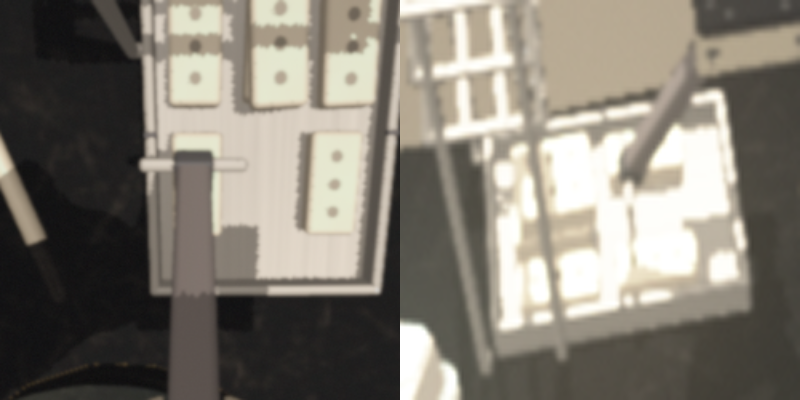

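drive_tool(series="1 4.7 0 0 1; 5.5 4.7 0 0 1; 8.5 4.7 0 0 1; 9.2 4.7 0 0 1; 9.5 4.7 0 0 1")

```text
clock: 9.8
position: [0.5926, 0.0536, 0.2193]
orientation: [[0.56, 0.828, -0.002], [0.828, -0.56, 0.0], [-0.001, -0.001, -1.0]]
ft_force: [0.1, -0.1, -1.6]
grip_width: 0.175
grasp_force: 30.0
```

```bash
python3 -c "
from h import *
where();head(80,-4,34)"
```

```text
head now [81.8 -4.2] 67.8 t 9.8 F [ 0.1 -0.1 -1.6] g 0.17536846436336329
clock 9.8 pos [0.5926 0.0536 0.2193] yaw 55.91 shift cm [-0.17 -0.02  3.38] turn 0.0019 q [  5.4  25.6 -22.2  95.1  10.7  61.5 -54.1] F [ 0.1 -0.1 -1.6]
```

drive_tool(series="-0.1 0 0.5 0 1; -0.1 0 1.3 0 1; -0.1 0 2 0 1; -0.1 0 2 0 1")

```text
clock: 10.2
position: [0.5912, 0.0506, 0.199]
orientation: [[0.563, 0.826, -0.002], [0.826, -0.563, -0.001], [-0.002, -0.002, -1.0]]
ft_force: [-0.1, -0.0, -1.7]
grip_width: 0.172
grasp_force: 30.0
```

drive_tool(series="0 0 0.7 0 1; 0 0 1.4 0 1; 0 0 1.4 0 1")

```text
clock: 10.5
position: [0.5916, 0.0515, 0.1853]
orientation: [[0.562, 0.827, -0.002], [0.827, -0.562, -0.0], [-0.001, -0.001, -1.0]]
ft_force: [-0.2, 0.6, -1.4]
grip_width: 0.169
grasp_force: 30.0
```

```bash
python3 -c "
from h import *
where()"
```

```text
head now [79.4 -4.7] 33.8 t 10.5 F [-0.2  0.6 -1.4] g 0.16862635723840982
```

No contact, so the head is behind brick B. I pull it out.

drive_tool(series="-1 0 0 0 1; -2.2 0 0 0 1; -3.4 0 0 0 1; -4.6 0 0 0 1; -5.8 0 0 0 1")

```text
clock: 11.0
position: [0.559, 0.0025, 0.1867]
orientation: [[0.563, 0.827, 0.0], [0.827, -0.563, -0.0], [-0.0, 0.0, -1.0]]
ft_force: [0.1, 0.2, -1.0]
grip_width: 0.175
grasp_force: 30.0
```

drive_tool(series="-1 0 0 0 1; -2 0 0 0 1; -3 0 0 0 1; -3.6 0 0 0 1; -3.6 0 -3.5 0 1")

```text
clock: 11.5
position: [0.5362, -0.0276, 0.218]
orientation: [[0.563, 0.826, -0.008], [0.826, -0.563, -0.001], [-0.005, -0.007, -1.0]]
ft_force: [0.4, -0.1, -2.4]
grip_width: 0.172
grasp_force: 30.0
```

drive_tool(series="0 0 -4 0 1; -3 0 -7 0 1; -7 0 -7 0 1; -11 0 -7 0 1; -14 0 -7 0 1")

```text
clock: 12.0
position: [0.4592, -0.1438, 0.2917]
orientation: [[0.563, 0.826, 0.0], [0.826, -0.563, -0.001], [-0.001, 0.001, -1.0]]
ft_force: [0.2, 0.3, -1.3]
grip_width: 0.175
grasp_force: 30.0
```

```bash
python3 -c "
from h import *
where();plan(.4350,-.3494,.26,59.1)
grab('wrist','pics/w5.png');grab('scene','pics/s5.png')
w=cv2.imread('pics/w5.png');s=cv2.imread('pics/s5.png')
cv2.imwrite('pics/c5.png',np.hstack([cv2.resize(w[:200,160:360],(500,500)),cv2.resize(s[180:270,140:260],(300,500),interpolation=cv2.INTER_CUBIC)]))
np.save('w5T.npy',manip.camera_params('wrist')['extrinsics'])
"
```

```text
head now [-156.5   -4.9] 140.2 t 12.0 F [ 0.2  0.3 -1.3] g 0.17517587033542606
clock 12.0 pos [ 0.4592 -0.1438  0.2917] yaw 55.73 shift cm [-18.35   9.58   3.19] turn -0.0588 q [ 27.8  10.8 -19.7 104.5   4.1  65.3 -27.5] F [ 0.2  0.3 -1.3]
```

View pics/c5.png

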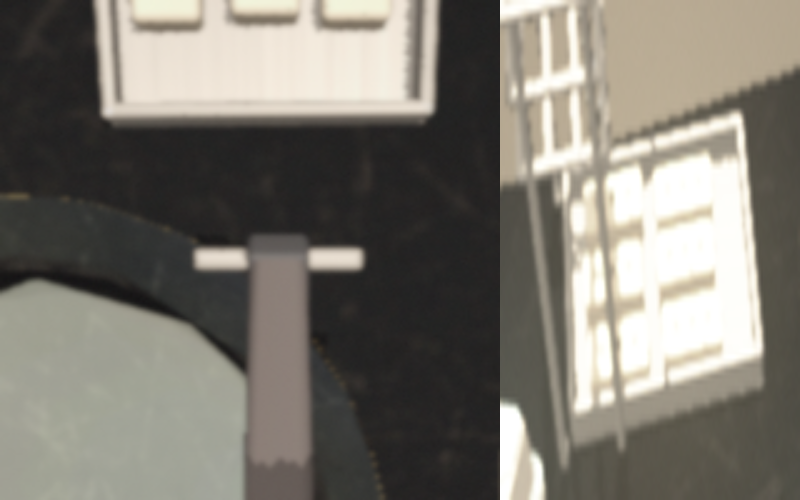

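All three upper bricks are out, with front ends at (167,25), (263,15) and (355,22) in the left crop. Now the rake goes back.

drive_tool(series="-3.5 2 0 -0.02 1; -7.5 4 0 -0.04 1; -11.5 6 0 -0.06 1; -15.5 8 0 -0.06 1; -18.3 9.6 0 -0.06 1")

```text
clock: 12.6
position: [0.4365, -0.3498, 0.2914]
orientation: [[0.513, 0.858, -0.0], [0.858, -0.513, -0.001], [-0.001, 0.0, -1.0]]
ft_force: [1.6, 0.8, -0.5]
grip_width: 0.172
grasp_force: 30.0
```

drive_tool(series="0 0 0 0 1; 0 0 0 0 1; 0 0 0 0 1")

```text
clock: 12.9
position: [0.438, -0.3455, 0.2914]
orientation: [[0.51, 0.86, 0.0], [0.86, -0.51, 0.001], [0.001, -0.0, -1.0]]
ft_force: [0.1, -0.7, -1.2]
grip_width: 0.171
grasp_force: 30.0
```

Run:
```python
from h import *
plan(.4350,-.3494,.1595,59.1)
T=np.load('w5T.npy');K=np.array(manip.camera_params("wrist")["camera_matrix"])
for x,y in [(167,25),(263,15),(355,22)]:
    d=T[:3,:3]@np.linalg.inv(K)@np.array([160+x*.4,y*.4,1]);P=T[:3,3]+d*(.027-T[2,3])/d[2];print(np.round(1000*RT.T@(P[:2]-M),1))
```

```text
clock 12.9 pos [ 0.438  -0.3455  0.2914] yaw 59.35 shift cm [-0.5  -0.06 13.19] turn 0.0044 q [ 42.7  17.6 -13.   95.2   4.2  67.7  -1.9] F [ 0.1 -0.7 -1.2]
[-63.5  40.9]
[-60.   -0.3]
[-62.8 -39.7]
```

drive_tool(series="-0.4 0 2 0 1; -0.4 0 5 0 1; -0.4 0 7.5 0 1; -0.4 0 7.5 0 1; -0.4 0 7.5 0 1")

```text
clock: 13.4
position: [0.4358, -0.3495, 0.2171]
orientation: [[0.51, 0.86, 0.0], [0.86, -0.51, 0.0], [0.0, -0.0, -1.0]]
ft_force: [0.3, -0.7, -0.5]
grip_width: 0.169
grasp_force: 30.0
```

```bash
python3 -c "
from h import *
plan(.4350,-.3494,.1595,59.1)"
```

```text
clock 13.4 pos [ 0.4358 -0.3495  0.2171] yaw 59.33 shift cm [-0.03 -0.07  5.76] turn 0.004 q [ 42.8  21.2 -12.7 101.1   5.4  58.3  -2.6] F [ 0.3 -0.7 -0.5]
```

drive_tool(series="0 -0.1 2 0 1; 0 -0.1 4 0 1; 0 -0.1 5.2 0 1; 0 -0.1 5.6 0 1; 0 -0.1 5.7 0 1")

```text
clock: 13.9
position: [0.435, -0.3496, 0.1603]
orientation: [[0.511, 0.86, 0.001], [0.86, -0.511, 0.0], [0.001, 0.001, -1.0]]
ft_force: [0.6, 2.2, 1.7]
grip_width: 0.174
grasp_force: 30.0
```

```bash
python3 -c "
from h import *
plan(.4350,-.3494,.1595,59.1)"
```

```text
clock 13.9 pos [ 0.435  -0.3496  0.1603] yaw 59.26 shift cm [ 0.02 -0.01  0.08] turn 0.0028 q [ 42.5  24.7 -12.4 104.9   6.6  51.   -3.7] F [0.6 2.2 1.7]
```

drive_tool(series="0 0 0 0 1; 0 0 0 0 0.4; 0 0 0 0 0; 0 0 0 0 -0.2; 0 0 0 0 -0.2")

```text
clock: 14.4
position: [0.4343, -0.3504, 0.1597]
orientation: [[0.512, 0.859, 0.0], [0.859, -0.512, -0.001], [-0.0, 0.0, -1.0]]
ft_force: [-0.1, -0.2, 0.4]
grip_width: 0.47
grasp_force: 0.0
```

drive_tool(series="0 0 0 0 -0.2; 0 0 0 0 -0.2; 0 0 -2 0 -0.2; 0 0 -6 0 -0.2; 0 0 -10 0 -0.2")

```text
clock: 14.9
position: [0.4338, -0.3497, 0.2601]
orientation: [[0.512, 0.859, -0.001], [0.859, -0.512, 0.001], [0.0, -0.002, -1.0]]
ft_force: [0.5, -1.0, 0.8]
grip_width: 0.603
grasp_force: 0.0
```

drive_tool(series="0 0 -4 0 -0.2; -2 0 -4 0 -0.2; -2 0 -4 0 -0.2; -2 0 -4 0 -0.2")

```text
clock: 15.3
position: [0.4236, -0.3671, 0.2989]
orientation: [[0.513, 0.859, -0.001], [0.859, -0.513, 0.001], [0.0, -0.001, -1.0]]
ft_force: [-0.5, -0.3, -0.4]
grip_width: 0.603
grasp_force: 0.0
```

```bash
python3 -c "
from h import *
plan(.4350,-.3494,.1595,59.1)
grab('wrist','pics/w6.png');grab('scene','pics/s6.png');grab('top','pics/t6.png')
np.save('w6T.npy',manip.camera_params('wrist')['extrinsics'])
w=cv2.imread('pics/w6.png');s=cv2.imread('pics/s6.png');t=cv2.imread('pics/t6.png')
r=lambda i:cv2.resize(i,(400,300),interpolation=cv2.INTER_CUBIC)
cv2.imwrite('pics/c6.png',np.vstack([np.hstack([r(t[125:215,195:315]),r(s[180:270,140:260])]),np.hstack([r(w[60:255,160:420]),r(s[130:190,300:380])])]))
"
```

```text
clock 15.3 pos [ 0.4236 -0.3671  0.2989] yaw 59.17 shift cm [ 2.1   0.09 13.94] turn 0.0012 q [ 44.8  17.6 -12.3  94.2   3.9  68.8   0.8] F [-0.5 -0.3 -0.4]
```

View pics/c6.png

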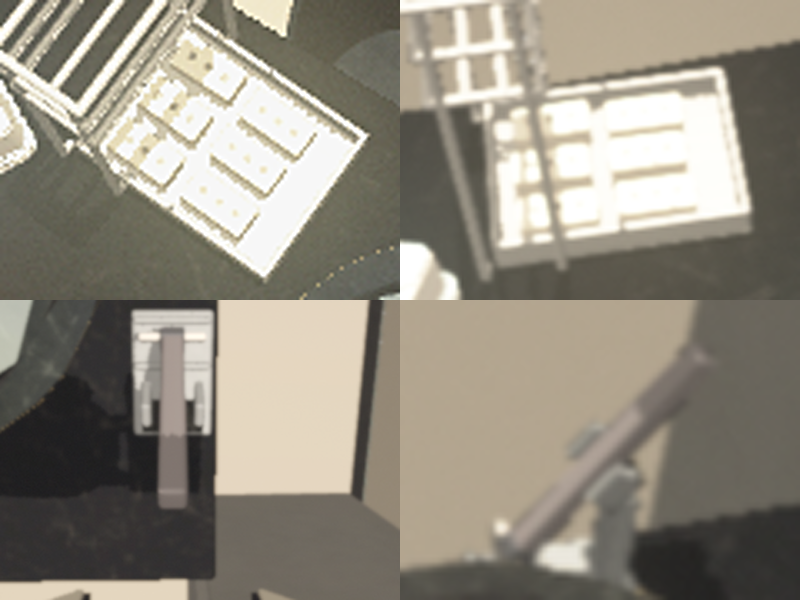

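The final crops show three flat bricks in each half and the rake parked as before (handle end at scene crop (700,355), head square between the lips). The gripper is clear, so I hand in.

```bash
python3 -c "
from workcell import manip
print(manip.hand_in())"
```

```text
the job is handed in; nothing more can be done
None
```

The job is handed in at about 15.5 s of the 54 s allowed; the hand-in returned no verdict, but the last pictures show three bricks flat in each half of the tray, and the rake back in its stand and released.

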